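Lower the guide roller out of its fork

ROBOT

A 6-joint arm with a two-finger parallel gripper is mounted at the origin on a cart in front of the work surface, level with it; the furniture and walls round the work are solid. World frame = base frame: x ahead of the robot, y to its left, z up, the work surface at z = 0. Lengths are in m, angles in rad, forces in N, time in s.
With the tool pointing down it reaches from about 0.275 to 0.975 m from the base axis. Payload 8.4 kg.
Tool frame: the origin (TCP) lies on the front face of the gripper's body, between the roots of the fingers; the fingertips stand 88 mm ahead of it and the grasp point (between the pads) lies 69 mm ahead of it; z points along the fingers, y is the direction in which the jaws open and shut (so a half turn about z gives the same grasp; the last joint's range is limited). The gripper opens to 92 mm and grips with 3 to 60 N. Pads are 20 mm wide; open, the fingers measure 128 mm over their backs; the gripper's body (75 mm by 189 mm) begins 69 mm behind the grasp point.
Start: joints at [1.346, 0.353, 1.633, -0, 1.155, -0.002], TCP at [0.138, 0.61, 0.303] pointing down, gripper open.
Joint ranges: [-2.63, 2.63], [-0.92, 2.1], [0.06, 2.66], [-1.3, 4.44], [0, 2.69], [-3.02, 3.02]. Speed limits (rad/s): [2.22, 2.22, 2.79, 3.14, 3.14, 3.14].

INTERFACE

Orientations are given as a 3x3 rotation matrix whose columns are the frame's x, y, z axes.
In Python, from workcell import bot, get_image, camera_params gives the robot as it stands. The module is installed in compiled form; this text tells all that it offers.
- The arm moves only by the tool step_arm, never from a script. Its argument "deltas" is a list of rows, each a list of 7 numbers: the turn, a rotation vector about the world's x, y, z in degrees, then the shift along the world's x, y, z in m, then the finger opening in m, from 0 to 0.0919. In form: [[rx, ry, rz, x, y, z, hand], ...]. A call has 1 to 20 rows; each row shifts and turns the pose as measured when the row begins; what a row does not reach is not made up. A row lasts 1/12 s, in which the tool goes at most 41.7 mm and 7.16 degrees, less where a joint would pass 70% of its speed; a pose out of reach is approached as far as the arm can. A call with a gripper value outside its range is refused whole. The fingers move at their own pace and stop on an object; "grip_force" is the grip in N (left out, the last holds). Time passes only in rows, so rows that do not move let the fingers close. It gives the time, the measured TCP pose, the force and the opening at its end, in the units of the state.
- bot.sense(): the state, without advancing time (a new reading comes with each control period).
- get_image(name): name is "scene" or "top" or "wrist"; returns (picture, depth): 384x512x3 uint8, blue, green, red; 384x512 float32, m along the optical axis (not along the pixel's ray), 0 where there is no reading.
- camera_params(name): a dict with "K" (3x3 intrinsics, pixels), "R" (3x3) and "t" (3): a world point X has camera coordinates R X + t; the wrist camera has in their place "mount" (4x4, takes a point from camera to tool coordinates, whose origin is the TCP and whose axes are the flange's). Camera axes: x right, y down, z forward; pixel columns grow to the right and rows downward; lengths in m; the calibration is good to about 2 mm. A picture is of the moment at which its call begins: read the wrist's pose just before it. camera_params takes no time and is no camera call.
- bot.close_job(): hands the job in, once; it reports no verdict.
The state is a dict: "time": time; "joint_positions": joint angles; "qvel": joint speeds; "joint_efforts": joint torques, N m; "tcp_pos": TCP position; "ee_rot": TCP orientation; "ft_force": force on the tool from outside, world axes, zero at the start; "torque": the same for the moment, N m; "gripper_width": opening from 0.0 (shut) to 1.0 (fully open).
Only numpy, scipy, OpenCV 4.12 (cv2) and the standard library are available. Lean on these libraries where they do the work, as an engineer would, in place of code of your own. Each camera call takes 0.05 s, during which the arm holds its last target.

TASK

The paint-stained guide roller has to come down for cleaning. Flip the red-knobbed cam lever on the stand up and over, away from the robot, until it is fully open; only then take hold of the roller, draw it down out of its two slots and lower it gently, held all the way, until you feel it rest in the V cradle underneath (the cradle is clamped at a different height each time), then let go. Do not drop the roller or press it hard into anything, and do not shift the white tin or the brown dropper bottle at the right of the bench.

Things in the scene. Friction and masses are not known exactly. Their poses are not given: they have to be found in the camera images.
- stand: Fixed roller stand: grey base plate 150 (x) x 212 (y) x 10 mm, two upright blue cheeks 12 mm thick at y = +/-84 mm (inner faces +/-78), tops at z = 206 mm; between them open above, in front and behind. Origin: centre of the underside; x points away from the robot's side, y along the roller, z up.
- slot_seat (a point): Axle height midway between the slots (stand x = y = 0, z = 185 mm, axes as stand). Each cheek's upright slot is 18 mm wide in x, closed at z = 193 mm. Two sprung brass noses in each slot, before and behind, hold the axle up by themselves; a straight pull down of about 6 to 15 N snaps it past them.
- roller: Loose guide roller, black rubber with green paint bands and steel ends, 40 mm across and 151 mm long, about 0.3 kg; its steel axle, 12 mm across, sticks out 30 mm at each end and lies in the slots. Origin: its centre; its y axis is its axis. Room for fingers in front of and behind it, between the cheeks; grip its middle from above, across x of the stand, firmly.
- cam_lever (a joint): Cam lever at the right (-y) cheek, rad: 0 closed (its keeper lies under the axle end, the lever leans up and towards the robot), 1.65 fully open at its stop (leans up and away). Turns about the stand's y axis through lever_pivot; stiff (about 0.22 N m), stays where it is left.
- lever_knob (a point): Centre of the red ball knob, 24 mm across, at the end of the lever, 85 mm from the pivot axis, 125 mm to the right of the stand's middle. With joint value q it lies from lever_pivot by 85 mm x (-cos a, 0, sin a) in the stand's frame, a = 1.00 + q. It can be pinched from above along the stand's y axis and turns between the pads.
- lever_pivot (a point): Point on the lever's turning axis level with the knob: x = -30, y = -125, z = 168 mm in the stand's frame, axes as the stand.
- tin_hardener: Bystander: white round tin with purple bands, 74 mm across, 132 mm tall, origin under its centre.
- dropper_bottle: Bystander: brown dropper bottle, 37 mm across, 117 mm tall, origin under its centre.
- slot_mouth (a point): The slots' open lower ends: midway between them, stand x = y = 0, z = 150 mm, axes as stand.
- cradle_low (a point): Axis of a roller lying in the V cradle at its LOWEST setting (stand x = y = 0, z = 105 mm). The cradle is clamped 0 to 28 mm higher, not measured: feel for it. Two black 90-degree V saddles 14 mm wide at y = +/-58 mm, legs about 33 mm to either side in x, joined by a bar 50 mm below the lying roller's axis.
- hanging_carton (a point): Obstacle, fixed: the middle of a blue carton that hangs aslant over the bench's right half; it fills about x = 0.53 to 0.75, y = -0.12 to 0.17, z = 0.27 to 0.53 m of the room. Keep arm and gripper clear of it.

How it is judged:
By the outcome, as a careful person would: the job done as asked, in the order asked, and still so for the second after the job is handed in, with the robot touching nothing.
It also fails if it takes over 58 s, if anything falls off the work surface, if the arm or the gripper's body presses on something with over 40 N, if the wrist force passes 120 N, or if a joint passes its speed limit or range.

## Working session

There is one attempt and no reset: what is moved stays moved. The work goes in short steps, Python scripts to look and compute and a tool call to move; the robot and the scene stay as the last step left them, time stands still between calls to the robot, and variables do not carry over. Pictures are saved under pics/ and viewed, and the job is handed in when it is done.

Besides the shell and the picture viewer there is one more tool, called after "Call:" by a JSON object that holds its "method" and its "body". step_arm: Moves the arm, as the interface text tells. Its arguments: {"type":"object","properties":{"deltas":{"type":"array","items":{"type":"array","items":{"type":"number"}}},"grip_force":{"type":"number"}},"required":["deltas"]}

```bash
mkdir -p pics; python3 - <<'E'
from workcell import bot,get_image,camera_params
import cv2,numpy as np
s=bot.sense();print(s['time'],s['tcp_pos'],s['ee_rot'],s['ft_force'],s['gripper_width'])
for n in ("scene","top"):
    im,d=get_image(n);cv2.imwrite(f"pics/{n}0.png",im);np.savez(f"{n}0.npz",im=im,d=d)
    p=camera_params(n);print(n,p)
print(camera_params("wrist"))
E
```

```text
0.0 [0.13801786 0.60919479 0.30198757] [[-9.75276323e-01  2.20988666e-01 -3.20698965e-04]
 [ 2.20988897e-01  9.75275455e-01 -1.30132371e-03]
 [ 2.51920388e-05 -1.34002111e-03 -9.99999102e-01]] [ 0.33167716  0.20152287 -0.26842267] 0.9994753865919535
scene {'K': array([[445.91119015,   0.        , 254.07443438],
       [  0.        , 445.91119015, 188.82033901],
       [  0.        ,   0.        ,   1.        ]]), 'R': array([[ 0.89597731, -0.44406361,  0.00567227],
       [-0.29473739, -0.60414221, -0.74036617],
       [ 0.33219653,  0.66167946, -0.67217986]]), 't': array([-0.37190189,  0.41829681,  1.27201829])}
top {'K': array([[464.22853334,   0.        , 257.6166209 ],
       [  0.        , 464.22853334, 179.66996912],
       [  0.        ,   0.        ,   1.        ]]), 'R': array([[ 0.0240791 , -0.9996799 , -0.0077652 ],
       [-0.99022139, -0.0227822 , -0.13763199],
       [ 0.13741102,  0.01100332, -0.990453  ]]), 't': array([0.1611907 , 0.51607976, 1.57310564])}
{'K': array([[281.21679115,   0.        , 258.60520108],
       [  0.        , 281.21679115, 189.26493793],
       [  0.        ,   0.        ,   1.        ]]), 'mount': array([[-1.61076580e-04, -9.58525544e-01, -2.85006588e-01,
         7.96936696e-02],
       [ 9.99999907e-01, -2.68161021e-04,  3.36703176e-04,
         4.94770161e-04],
       [-3.99166252e-04, -2.85006508e-01,  9.58525498e-01,
        -8.22074529e-02],
       [ 0.00000000e+00,  0.00000000e+00,  0.00000000e+00,
         1.00000000e+00]])}
```

View pics/scene0.png

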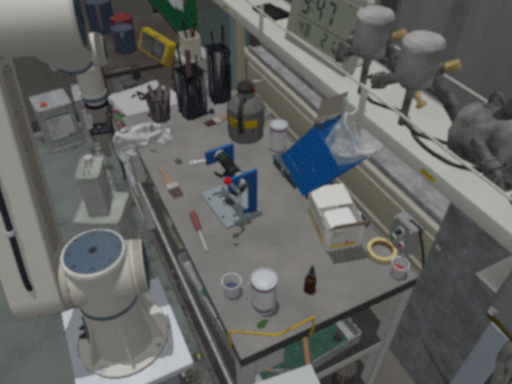

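View pics/top0.png

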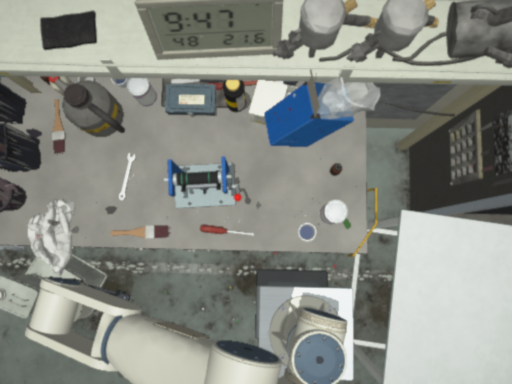

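```bash
python3 - <<'E'
import cv2,numpy as np
a=np.load('top0.npz')['im'];b=np.load('scene0.npz')['im']
cv2.imwrite('pics/topc.png',cv2.resize(a[145:220,155:255],None,fx=8,fy=8,interpolation=cv2.INTER_CUBIC))
cv2.imwrite('pics/scc.png',cv2.resize(b[135:235,190:270],None,fx=6,fy=6,interpolation=cv2.INTER_CUBIC))
E
```

```text
(no output)
```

View pics/topc.png

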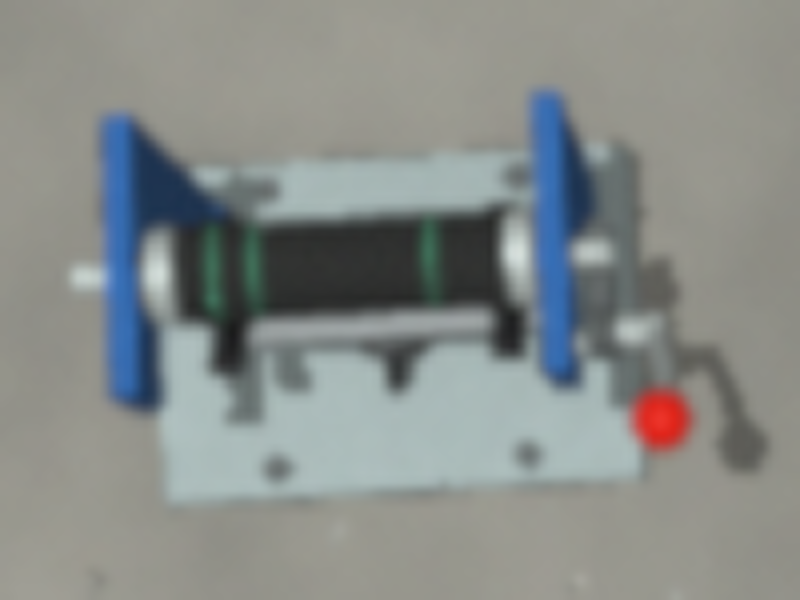

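View pics/scc.png

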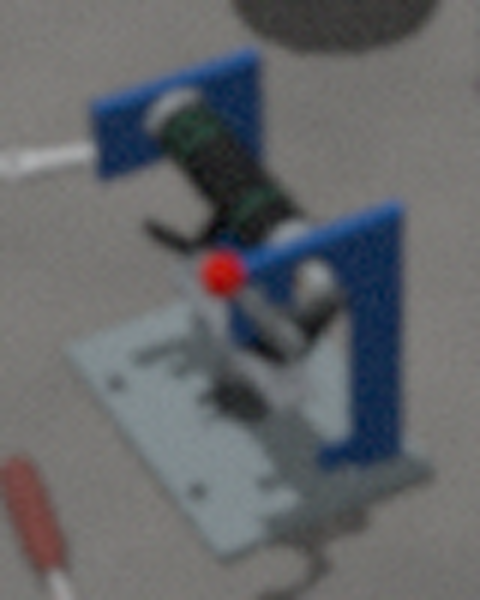

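```bash
cat > h.py <<'E'
import numpy as np
from workcell import bot,get_image,camera_params
def proj(n,X):
    p=camera_params(n);c=np.atleast_2d(X)@p['R'].T+p['t'];q=c@p['K'].T;return q[:,:2]/q[:,2:]
def S2W(p,X):
    c,s=np.cos(p[2]),np.sin(p[2]);X=np.atleast_2d(X)
    return np.c_[p[0]+c*X[:,0]-s*X[:,1],p[1]+s*X[:,0]+c*X[:,1],X[:,2]]
E
python3 - <<'E'
from h import *
from scipy.optimize import least_squares
K=(-.0759,-.125,.2395)
T=[((70,278),(0,.1055,.185)),((612,252),(0,-.1055,.185)),((168,500),(-.075,.106,.01)),((642,478),(-.075,-.106,.01)),((632,148),(.075,-.106,.01)),((662,420),K)]
S=[((68,348),(-.075,.106,.01)),((222,557),(-.075,-.106,.01)),((432,468),(.075,-.106,.01)),((223,273),K)]
pt=np.array([[155+(u+.5)/8-.5,145+(v+.5)/8-.5] for (u,v),_ in T]);ps=np.array([[190+(u+.5)/6-.5,135+(v+.5)/6-.5] for (u,v),_ in S])
Xt=np.array([x for _,x in T]);Xs=np.array([x for _,x in S])
f=lambda p:np.r_[(proj('top',S2W(p,Xt))-pt).ravel(),(proj('scene',S2W(p,Xs))-ps).ravel()]
r=least_squares(f,[.5,.1,0]);print(r.x,np.degrees(r.x[2]));print(r.fun.reshape(-1,2).round(2))
g=lambda p:np.r_[(proj('top',S2W(p,Xt))-pt).ravel()]
print(least_squares(g,[.5,.1,0]).x)
g=lambda p:np.r_[(proj('scene',S2W(p,Xs))-ps).ravel()]
print(least_squares(g,[.5,.1,0]).x)
p=r.x
for q in np.linspace(0,1.65,8):
    a=1+q;print(q.round(2),S2W(p,[-.03-.085*np.cos(a),-.125,.168+.085*np.sin(a)]).round(4))
E
```

```text
[0.49459969 0.36045373 0.0751266 ] 4.3044369481673606
[[ 0.93 -0.25]
 [ 0.09 -0.46]
 [-0.61  0.14]
 [ 0.62 -0.23]
 [-0.01 -1.15]
 [ 0.24  0.47]
 [-1.01 -0.82]
 [-0.64 -0.5 ]
 [ 0.65 -0.93]
 [-0.91  1.04]]
[0.49388714 0.36112918 0.0738552 ]
[0.49579011 0.3585266  0.07300546]
0.0 [[0.4283 0.2301 0.2395]]
0.24 [[0.4462 0.2315 0.2483]]
0.47 [[0.4657 0.2329 0.2526]]
0.71 [[0.4856 0.2344 0.2522]]
0.94 [[0.5049 0.2359 0.2472]]
1.18 [[0.5225 0.2372 0.2378]]
1.41 [[0.5374 0.2383 0.2245]]
1.65 [[0.5488 0.2392 0.2081]]
```

Call:
{"method": "step_arm", "body": {"deltas": [[0,0,-6.7,0.025,-0.028,0.01,0],[0,0,-6.7,0.025,-0.028,0.01,0],[0,0,-6.7,0.025,-0.028,0.01,0],[0,0,-6.7,0.025,-0.028,0.01,0],[0,0,-6.7,0.025,-0.028,0.01,0],[0,0,-6.7,0.025,-0.028,0.01,0],[0,0,-6.7,0.025,-0.028,0.01,0],[0,0,-6.7,0.025,-0.028,0.01,0],[0,0,-6.7,0.025,-0.028,0.01,0],[0,0,-6.7,0.025,-0.028,0.01,0],[0,0,-6,0.025,-0.028,0,0]], "grip_force": 20}}

```text
time: 1.02
tcp_pos: [0.4158, 0.289, 0.4015]
ee_rot: [[-0.027, 1.0, -0.007], [1.0, 0.027, 0.001], [0.001, -0.007, -1.0]]
ft_force: [0.7, 0.9, 0.6]
gripper_width: 0.227
```

```bash
cat >> h.py <<'E'
import cv2
def wristproj(s,X):
    p=camera_params('wrist');M=p['mount'];Xt=(np.atleast_2d(X)-s['tcp_pos'])@np.array(s['ee_rot'])
    c=(Xt-M[:3,3])@M[:3,:3];q=c@p['K'].T;return q[:,:2]/q[:,2:]
def st():
    s=bot.sense();R=np.array(s['ee_rot']);print('t',round(s['time'],2),'tcp',np.round(s['tcp_pos'],4),'tip',np.round(s['tcp_pos']+.088*R[:,2],4),'yang',np.degrees(np.arctan2(R[1,1],R[0,1])).round(2),'z',R[:,2].round(4),'F',np.round(s['ft_force'],1),'T',np.round(s['torque'],2),'w',round(s['gripper_width'],3),'j',np.round(s['joint_positions'],2));return s
E
python3 - <<'E'
from h import *
import pickle
s=st();im,d=get_image('wrist');cv2.imwrite('pics/w1.png',cv2.resize(im,(768,576),interpolation=cv2.INTER_CUBIC));pickle.dump((dict(s),im,d),open('w1.pkl','wb'))
E
```

```text
t 1.02 tcp [0.4158 0.289  0.4015] tip [0.4152 0.289  0.3135] yang 1.55 z [-7.4e-03  8.0e-04 -1.0e+00] F [0.7 0.9 0.6] T [-0.    0.06 -0.04] w 0.227 j [0.6  0.08 1.76 0.01 1.31 0.57]
```

View pics/w1.png

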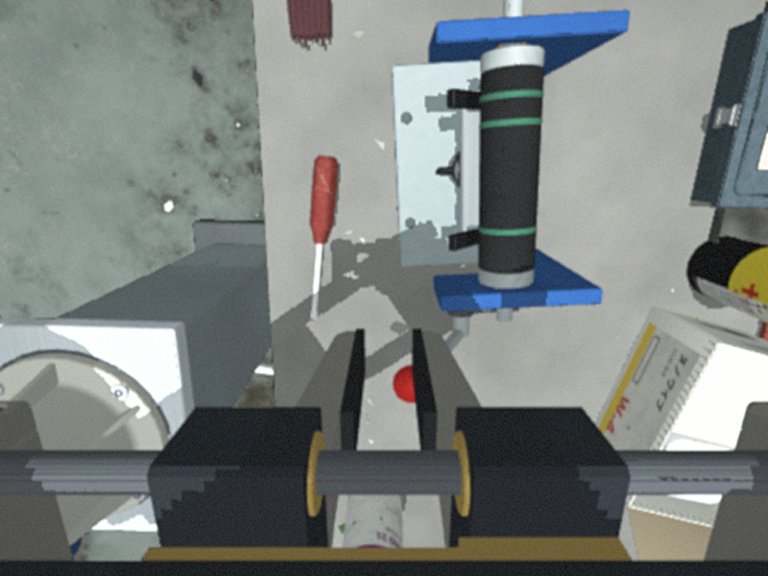

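```bash
python3 - <<'E'
from h import *
import pickle
s,im,d=pickle.load(open('w1.pkl','rb'))
cv2.imwrite('pics/w1a.png',cv2.resize(im[0:150,255:425],None,fx=4.5,fy=4,interpolation=cv2.INTER_CUBIC)) 
cv2.imwrite('pics/w1b.png',cv2.resize(im[150:290,215:415],None,fx=4,fy=4,interpolation=cv2.INTER_CUBIC))
# top view depth of cheek tops / roller
p=np.array([.4946,.3605,.0751])
for n,X in dict(nl=(-.075,.106,.01),nr=(-.075,-.106,.01),axR=(0,-.1055,.185),knob=(-.0759,-.125,.2395),axL=(0,.0755,.185),axm=(0,-.0755,.185)).items(): print(n,wristproj(s,S2W(p,X)).round(1)*1.5)
E
```

```text
nl [[390.45  65.85]]
nr [[399.  267.9]]
axR [[501.9 320.1]]
knob [[404.7  383.85]]
axL [[510.  54.]]
axm [[503.1  282.15]]
```

View pics/w1b.png

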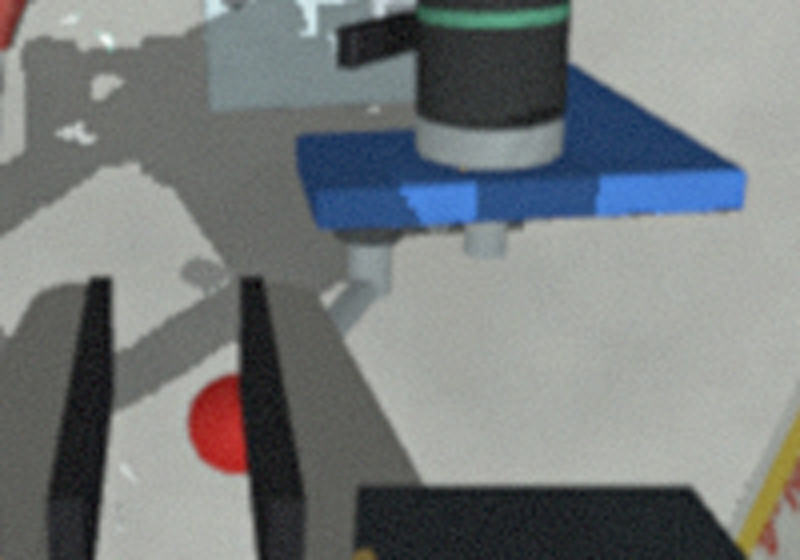

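View pics/w1a.png

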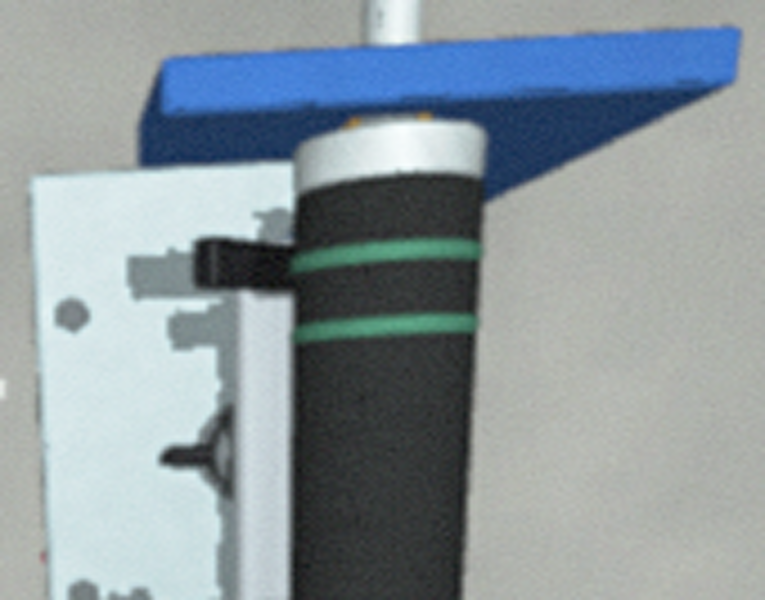

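Call:
{"method": "step_arm", "body": {"deltas": [[0,0,2.7,0,0,0,0],[0,0,0,0,0,0,0],[0,0,0,0,0,0,0]]}}

```text
time: 1.32
tcp_pos: [0.4215, 0.2808, 0.4002]
ee_rot: [[-0.057, 0.998, -0.006], [0.998, 0.056, -0.004], [-0.003, -0.006, -1.0]]
ft_force: [0.1, -0.1, -0.4]
gripper_width: 0.004
```

```bash

python3 - <<'E'
from h import *
import pickle
s=st();im,d=get_image('wrist');s=st();pickle.dump((dict(s),im,d),open('w2.pkl','wb'))
cv2.imwrite('pics/w2a.png',cv2.resize(im[0:150,235:425],None,fx=4,fy=4,interpolation=cv2.INTER_CUBIC)) 
cv2.imwrite('pics/w2b.png',cv2.resize(im[150:290,215:415],None,fx=4,fy=4,interpolation=cv2.INTER_CUBIC))
E
```

```text
t 1.32 tcp [0.4215 0.2808 0.4002] tip [0.421  0.2805 0.3122] yang 3.24 z [-0.006  -0.0037 -1.    ] F [ 0.1 -0.1 -0.4] T [-0.12  0.12  0.02] w 0.004 j [0.58 0.08 1.76 0.   1.31 0.53]
t 1.37 tcp [0.4213 0.2811 0.4001] tip [0.4208 0.2808 0.3121] yang 3.28 z [-0.006  -0.0038 -1.    ] F [-0.1 -0.5  1. ] T [-0.02  0.03  0.03] w 0.004 j [0.59 0.08 1.76 0.   1.31 0.53]
```

View pics/w2a.png

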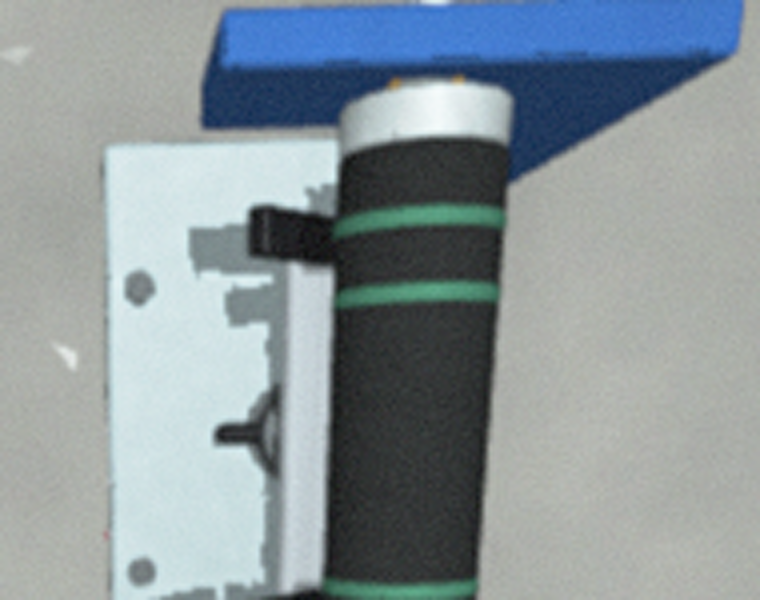

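View pics/w2b.png

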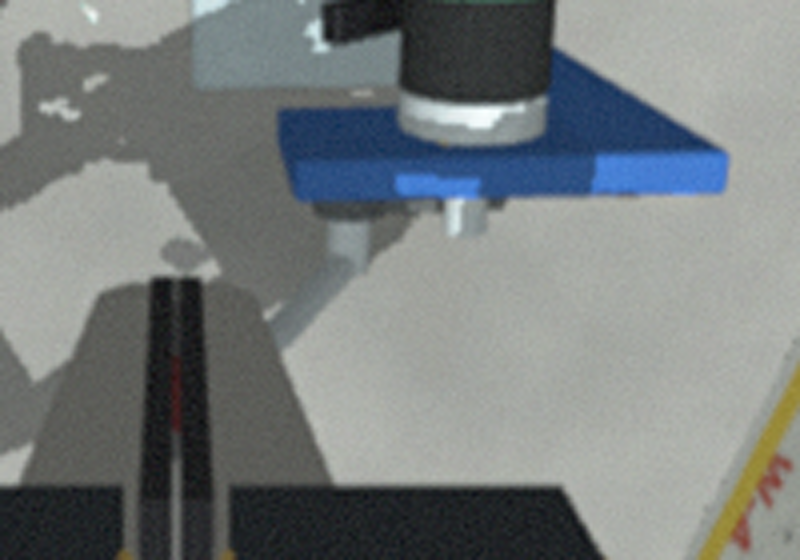

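```bash

python3 - <<'E'
from h import *
import pickle
from scipy.optimize import least_squares
s,im,d=pickle.load(open('w2.pkl','rb'))
A=lambda u,v:(235+(u+.5)/4-.5,(v+.5)/4-.5)
B=lambda u,v:(215+(u+.5)/4-.5,150+(v+.5)/4-.5)
P=np.array([A(105,146),B(193,87),A(223,14),A(220,68),A(740,50),B(290,160),B(727,152),B(297,200),B(724,192)])
def X(L): return np.array([(-.075,.106,.01),(-.075,-.106,.01),(-L,.09,.206),(-L,.078,.206),(L,.078,.206),(-L,-.078,.206),(L,-.078,.206),(-L,-.09,.206),(L,-.09,.206)])
f=lambda p:(wristproj(s,S2W(p,X(p[3])))-P).ravel()
r=least_squares(f,[.495,.36,.075,.05]);print(r.x,np.degrees(r.x[2]));print(r.fun.reshape(-1,2).round(1))
p=r.x
for q in [0,.25,.5,.75,1,1.2,1.4,1.65]:
    a=1+q;print(q,S2W(p,[-.03-.085*np.cos(a),-.125,.168+.085*np.sin(a)]).round(4))
print(S2W(p,[0,0,.185]))
E
```

```text
[0.50028576 0.36298502 0.08041596 0.05535564] 4.607495118131961
[[ 2.7 -1.1]
 [ 3.   1. ]
 [-1.1 -2.2]
 [-0.4  0.2]
 [-1.5  1.1]
 [ 0.8 -0.1]
 [ 0.3 -0.3]
 [-1.   0.9]
 [-0.3  0.8]]
0 [[0.4346 0.2323 0.2395]]
0.25 [[0.4537 0.2338 0.2487]]
0.5 [[0.4744 0.2355 0.2528]]
0.75 [[0.4955 0.2372 0.2516]]
1 [[0.5157 0.2388 0.2453]]
1.2 [[0.5303 0.24   0.2367]]
1.4 [[0.5429 0.241  0.2254]]
1.65 [[0.5551 0.242  0.2081]]
[[0.50028576 0.36298502 0.185     ]]
```

```bash

python3 - <<'E'
from h import *
import pickle
from scipy.optimize import least_squares
s,im,d=pickle.load(open('w2.pkl','rb'))
A=lambda u,v:np.array((235+(u+.5)/4-.5,(v+.5)/4-.5))
B=lambda u,v:np.array((215+(u+.5)/4-.5,150+(v+.5)/4-.5))
base=np.array([A(105,146),B(193,87)]);ax=[A(421.5,220),A(417,295),B(476,60),B(465,225)]
sy=[.06,.04,-.065,-.1]
def f(p,pr=0):
    e=(wristproj(s,S2W(p,[(-.075,.106,.01),(-.075,-.106,.01)]))-base).ravel()
    g=[]
    l=wristproj(s,S2W(p,[(0,y,.185) for y in np.linspace(-.11,.1,50)]))
    g=[np.interp(a[1],l[::-1,1],l[::-1,0])-a[0] if l[0,1]>l[-1,1] else np.interp(a[1],l[:,1],l[:,0])-a[0] for a in ax]
    c=wristproj(s,S2W(p,[(0,-.078,.206),(0,-.09,.206),(0,.078,.206)]))[:,1]-np.array([B(0,156)[1],B(0,196)[1],A(0,60)[1]])
    return np.r_[e,g,c]
r=least_squares(f,[.495,.36,.075]);print(r.x,np.degrees(r.x[2]));print(r.fun.round(1))
E
```

```text
[0.49574089 0.36288435 0.07752355] 4.441771977607821
[-0.1 -1.4  0.2  0.8 -0.1 -0.1 -0.1  0.3 -0.4  0.7  0.2]
```

Call:
{"method": "step_arm", "body": {"deltas": [[0,0,0.6,-0.023,-0.025,0,0],[0,0,0.6,-0.023,-0.025,-0.005,0],[0,0,0,0,0,-0.028,0],[0,0,0,0,0,-0.028,0],[0,0,0,0,0,-0.02,0],[0,0,0,0,0,0,0],[0,0,0,0,0,0,0]]}}

```text
time: 1.95
tcp_pos: [0.3692, 0.2341, 0.3164]
ee_rot: [[-0.086, 0.996, -0.006], [0.996, 0.086, -0.002], [-0.002, -0.006, -1.0]]
ft_force: [0.3, 0.4, 0.0]
gripper_width: 0.006
```

```bash

python3 - <<'E'
from h import *
s=st();im,d=get_image('wrist');cv2.imwrite('pics/w3.png',im)
E
```

```text
t 1.95 tcp [0.3692 0.2341 0.3164] tip [0.3687 0.2339 0.2284] yang 4.96 z [-0.0062 -0.0024 -1.    ] F [0.3 0.4 0. ] T [-0.1   0.01 -0.04] w 0.006 j [0.56 0.04 1.99 0.   1.11 0.47]
```

View pics/w3.png

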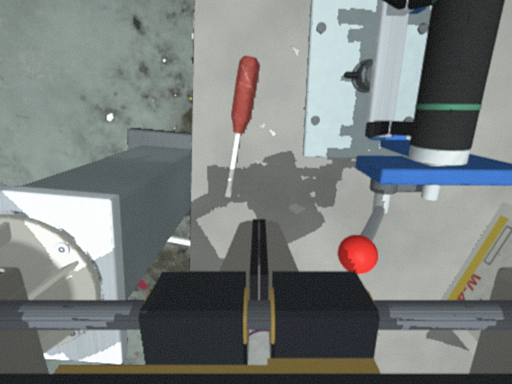

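```bash
cat >> h.py <<'E'
def pix2plane(s,uv,z):
    p=camera_params('wrist');M=p['mount'];r=np.linalg.inv(p['K'])@[*uv,1];R=np.array(s['ee_rot'])
    o=s['tcp_pos']+R@M[:3,3];dd=R@M[:3,:3]@r;return o+dd*(z-o[2])/dd[2]
E
python3 - <<'E'
from h import *
s=bot.sense();print(pix2plane(s,(357,255),.2395))
E
```

```text
[0.43285651 0.22980885 0.2395    ]
```

Call:
{"method": "step_arm", "body": {"deltas": [[0,0,0,0.015,-0.003,0.001,0],[0,0,0,0.015,0,0.002,0],[0,0,0,0.008,0.0005,0.003,0],[0,0,0,0.008,0.0005,0.004,0],[0,0,0,0.008,0.0005,0.003,0],[0,0,0,0.008,0.0005,0.003,0]]}}

```text
time: 2.5
tcp_pos: [0.4351, 0.2348, 0.3393]
ee_rot: [[-0.089, 0.996, -0.007], [0.996, 0.089, -0.0], [0.0, -0.007, -1.0]]
ft_force: [-2.3, -0.0, -0.4]
gripper_width: 0.006
```

```bash

python3 - <<'E'
from h import *
s=st()
E
```

```text
t 2.5 tcp [0.4351 0.2348 0.3393] tip [0.4345 0.2348 0.2513] yang 5.13 z [-7.4e-03 -3.0e-04 -1.0e+00] F [-2.3 -0.  -0.4] T [-0.09  0.55  0.01] w 0.006 j [0.49 0.11 1.86 0.   1.17 0.4 ]
```

Call:
{"method": "step_arm", "body": {"deltas": [[0,0,0,0.005,0,-0.005,0],[0,0,0,0.007,0.0005,-0.002,0],[0,0,0,0.007,0.0005,0,0],[0,0,0,0.007,0.0005,0,0],[0,0,0,0.007,0.0005,0,0]]}}

```text
time: 2.92
tcp_pos: [0.4731, 0.2376, 0.3354]
ee_rot: [[-0.089, 0.996, -0.005], [0.996, 0.089, 0.002], [0.002, -0.005, -1.0]]
ft_force: [-2.3, 0.0, -1.6]
gripper_width: 0.007
```

```bash

python3 - <<'E'
from h import *
s=st();im,d=get_image('wrist');cv2.imwrite('pics/w4.png',im)
E
```

```text
t 2.92 tcp [0.4731 0.2376 0.3354] tip [0.4727 0.2377 0.2474] yang 5.09 z [-0.0049  0.0019 -1.    ] F [-2.3  0.  -1.6] T [-0.04  0.62  0.09] w 0.007 j [0.46 0.17 1.8  0.   1.17 0.37]
```

View pics/w4.png

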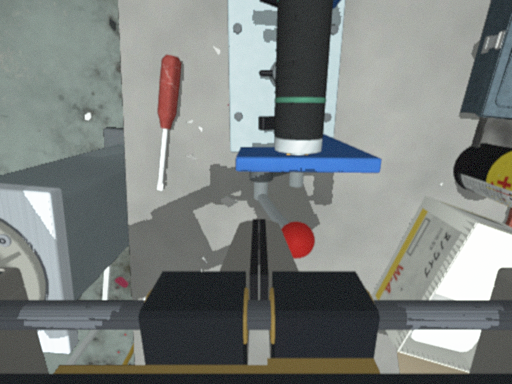

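```bash

python3 - <<'E'
from h import *
s=st();print(pix2plane(s,(297,240),.249))
E
```

```text
t 2.97 tcp [0.4743 0.2377 0.3354] tip [0.474  0.2379 0.2474] yang 5.09 z [-0.0038  0.002  -1.    ] F [-1.2 -0.3 -0.2] T [-0.09  0.27 -0.02] w 0.009 j [0.46 0.18 1.8  0.   1.17 0.37]
[0.50083936 0.23615759 0.249     ]
```

Call:
{"method": "step_arm", "body": {"deltas": [[0,0,0,0.006,0,-0.003,0],[0,0,0,0.006,0,-0.004,0],[0,0,0,0.005,0.0005,-0.004,0],[0,0,0,0.004,0.0005,-0.003,0]]}}

```text
time: 3.3
tcp_pos: [0.498, 0.2389, 0.321]
ee_rot: [[-0.089, 0.996, -0.002], [0.996, 0.089, 0.002], [0.003, -0.002, -1.0]]
ft_force: [-1.9, -0.5, 2.1]
gripper_width: 0.006
```

```bash

python3 - <<'E'
from h import *
s=st();im,d=get_image('wrist');cv2.imwrite('pics/w5.png',im)
E
```

```text
t 3.3 tcp [0.498  0.2389 0.321 ] tip [0.4979 0.2391 0.233 ] yang 5.1 z [-0.0019  0.0025 -1.    ] F [-1.9 -0.5  2.1] T [-0.19  0.4  -0.01] w 0.006 j [0.44 0.22 1.77 0.   1.15 0.35]
```

View pics/w5.png

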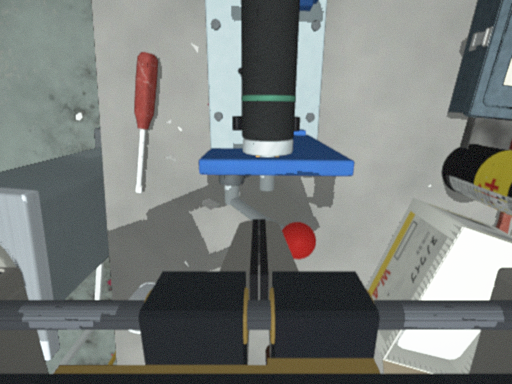

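Call:
{"method": "step_arm", "body": {"deltas": [[0,0,0,-0.005,0,0.01,0],[0,0,0,0,0,0.018,0],[0,0,0,0.01,0,0.004,0],[0,0,0,0.014,0,0,0],[0,0,0,0.006,0,0,0],[0,0,0,0,0,0,0]]}}

```text
time: 3.85
tcp_pos: [0.5255, 0.239, 0.355]
ee_rot: [[-0.089, 0.996, 0.001], [0.996, 0.089, 0.002], [0.002, 0.001, -1.0]]
ft_force: [0.4, -0.2, -0.1]
gripper_width: 0.001
```

```bash

python3 - <<'E'
from h import *
s=st()
E
```

```text
t 3.85 tcp [0.5255 0.239  0.355 ] tip [0.5256 0.2392 0.267 ] yang 5.13 z [ 0.001   0.0024 -1.    ] F [ 0.4 -0.2 -0.1] T [-0.05  0.05  0.02] w 0.001 j [0.42 0.23 1.68 0.   1.23 0.33]
```

Call:
{"method": "step_arm", "body": {"deltas": [[0,0,0,0.002,0,-0.012,0],[0,0,0,0.002,0,-0.006,0],[0,0,0,0.003,0,-0.006,0],[0,0,0,0.003,0,-0.006,0],[0,0,0,0.002,0,-0.006,0]]}}

```text
time: 4.27
tcp_pos: [0.5456, 0.2402, 0.3227]
ee_rot: [[-0.09, 0.996, 0.025], [0.996, 0.09, 0.008], [0.006, 0.025, -1.0]]
ft_force: [6.0, -1.7, 8.9]
gripper_width: 0.004
```

```bash

python3 - <<'E'
from h import *
s=st()
E
```

```text
t 4.27 tcp [0.5456 0.2402 0.3227] tip [0.5477 0.2409 0.2348] yang 5.16 z [ 0.0249  0.0079 -0.9997] F [ 6.  -1.7  8.9] T [-0.3  -1.   -0.03] w 0.004 j [ 0.41  0.28  1.69 -0.    1.15  0.32]
```

```bash

python3 - <<'E'
from h import *
im,d=get_image('wrist');cv2.imwrite('pics/w6.png',im);s=st()
b,_=get_image('scene');cv2.imwrite('pics/s6.png',cv2.resize(b[100:260,150:350],None,fx=4,fy=3.75,interpolation=cv2.INTER_CUBIC))
E
```

```text
t 4.32 tcp [0.5461 0.2402 0.3219] tip [0.5483 0.2409 0.2339] yang 5.16 z [ 0.0256  0.0078 -0.9996] F [10.6 -1.1  8.4] T [-0.15 -1.81 -0.03] w 0.003 j [ 0.41  0.28  1.69 -0.    1.14  0.32]
```

View pics/w6.png

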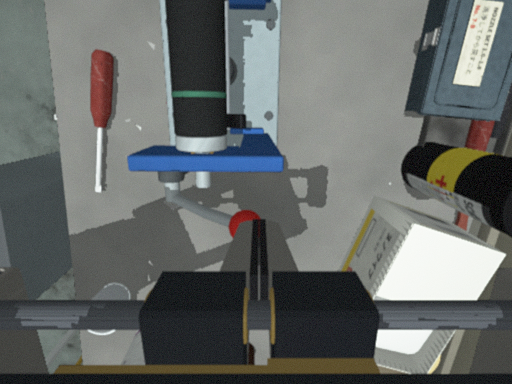

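View pics/s6.png

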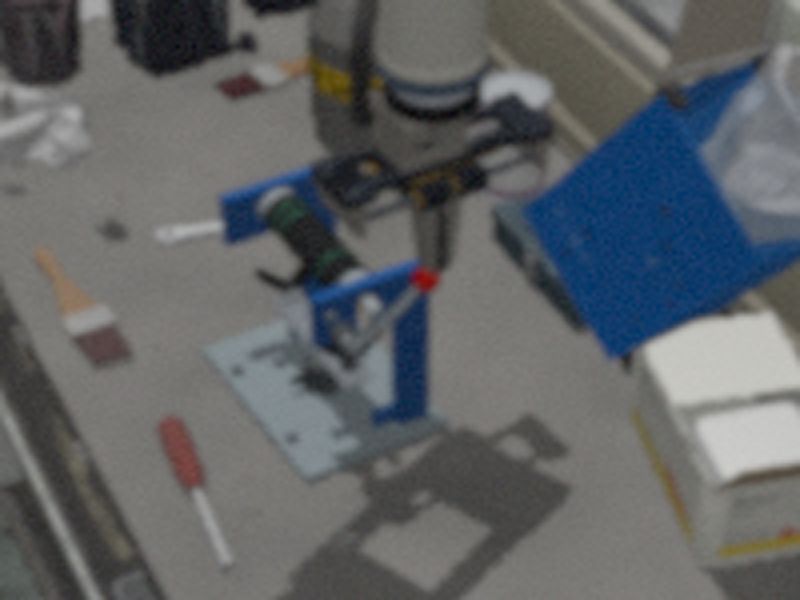

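```bash

python3 - <<'E'
from h import *
s=bot.sense()
for z in (.22,.23):print(pix2plane(s,(245,226),z))
E
```

```text
[0.53987297 0.23920289 0.22      ]
[0.53975549 0.24359497 0.23      ]
```

Call:
{"method": "step_arm", "body": {"deltas": [[0,-0.7,0,-0.002,0,0.012,0],[0,-0.7,0,-0.01,0,0.008,0],[0,0,0,-0.006,0,0,0],[0,0,0,0,0,0,0]]}}

```text
time: 4.7
tcp_pos: [0.5253, 0.2397, 0.3408]
ee_rot: [[-0.09, 0.995, 0.048], [0.996, 0.089, 0.006], [0.002, 0.049, -0.999]]
ft_force: [-0.7, -0.7, -0.2]
gripper_width: 0.006
```

```bash

python3 - <<'E'
from h import *
s=st()
E
```

```text
t 4.7 tcp [0.5253 0.2397 0.3408] tip [0.5295 0.2403 0.2529] yang 5.13 z [ 0.0482  0.0065 -0.9988] F [-0.7 -0.7 -0.2] T [-0.1   0.02  0.07] w 0.006 j [ 0.43  0.22  1.72 -0.02  1.15  0.35]
```

Call:
{"method": "step_arm", "body": {"deltas": [[0,1.4,0,0.003,0,-0.006,0],[0,1.3,0,0.003,0,-0.006,0],[0,0,0,0,0,-0.004,0],[0,0,0,0,0,-0.005,0],[0,0,0,0,0,-0.005,0]]}}

```text
time: 5.12
tcp_pos: [0.5314, 0.2401, 0.3129]
ee_rot: [[-0.09, 0.996, -0.003], [0.996, 0.09, 0.007], [0.008, -0.002, -1.0]]
ft_force: [0.5, -0.2, 3.4]
gripper_width: 0.003
```

```bash

python3 - <<'E'
from h import *
s=st()
E
```

```text
t 5.12 tcp [0.5314 0.2401 0.3129] tip [0.5312 0.2407 0.2249] yang 5.19 z [-0.0026  0.0074 -1.    ] F [ 0.5 -0.2  3.4] T [-0.03 -0.1  -0.02] w 0.003 j [0.42 0.28 1.71 0.01 1.15 0.32]
```

Pressing with ~3 N as the joint turns; continue down.

Call:
{"method": "step_arm", "body": {"deltas": [[0,0,0,0.001,0,-0.003,0],[0,0,0,0.001,0,-0.003,0],[0,0,0,0.001,0,-0.003,0]]}}

```text
time: 5.37
tcp_pos: [0.5345, 0.2401, 0.3038]
ee_rot: [[-0.09, 0.996, -0.004], [0.996, 0.09, 0.007], [0.008, -0.004, -1.0]]
ft_force: [-17.7, -4.2, 49.2]
gripper_width: 0.008
```

```bash

python3 - <<'E'
from h import *
s=st()
im,d=get_image('wrist');cv2.imwrite('pics/w7.png',im);s=st()
E
```

```text
t 5.37 tcp [0.5345 0.2401 0.3038] tip [0.5341 0.2408 0.2158] yang 5.16 z [-0.0042  0.0075 -1.    ] F [-17.7  -4.2  49.2] T [-0.96  3.03 -0.02] w 0.008 j [0.42 0.29 1.72 0.01 1.13 0.32]
t 5.42 tcp [0.5344 0.2401 0.3043] tip [0.534  0.2408 0.2163] yang 5.16 z [-0.0046  0.0075 -1.    ] F [-11.3  -3.   25.7] T [-0.65  1.81  0.03] w 0.006 j [0.42 0.29 1.72 0.01 1.13 0.32]
```

View pics/w7.png

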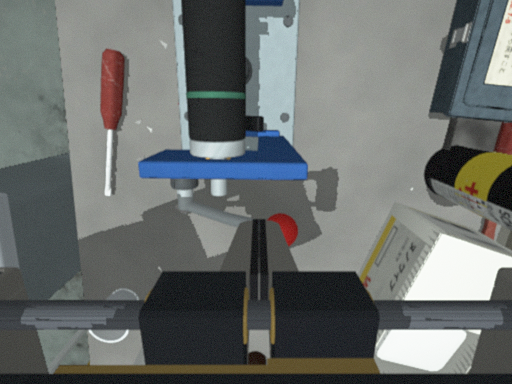

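Call:
{"method": "step_arm", "body": {"deltas": [[0,0,0,0,0,0.015,0],[0,0,0,-0.01,0.005,0.03,0],[0,0,0,-0.02,0.02,0.03,0.09],[0,0,0,-0.02,0.03,0.01,0.09],[0,0,0,0,0.02,0,0.09],[0,0,0,0,0,0,0.09],[0,0,0,0,0,0,0.09]]}}

```text
time: 6.0
tcp_pos: [0.4803, 0.3159, 0.3906]
ee_rot: [[-0.087, 0.996, -0.011], [0.996, 0.087, 0.006], [0.006, -0.01, -1.0]]
ft_force: [0.4, -0.4, 0.1]
gripper_width: 0.345
```

```bash

python3 - <<'E'
from h import *
s=st()
im,d=get_image('wrist');cv2.imwrite('pics/w8.png',cv2.resize(im,(768,576),interpolation=cv2.INTER_CUBIC))
p=np.array([.4955,.362,.077])
for q in (1.4,1.5,1.6,1.65):
    a=1+q;print(q,wristproj(s,S2W(p,[-.03-.085*np.cos(a),-.125,.168+.085*np.sin(a)]))*1.5)
E
```

```text
t 6.0 tcp [0.4803 0.3159 0.3906] tip [0.4794 0.3164 0.3026] yang 5.02 z [-0.0107  0.0056 -0.9999] F [ 0.4 -0.4  0.1] T [-0.07  0.11  0.02] w 0.345 j [0.57 0.21 1.64 0.01 1.31 0.48]
1.4 [[464.11994992 411.97350291]]
1.5 [[470.48960319 406.64157766]]
1.6 [[475.47849454 401.12395634]]
1.65 [[477.46072079 398.32418441]]
```

View pics/w8.png

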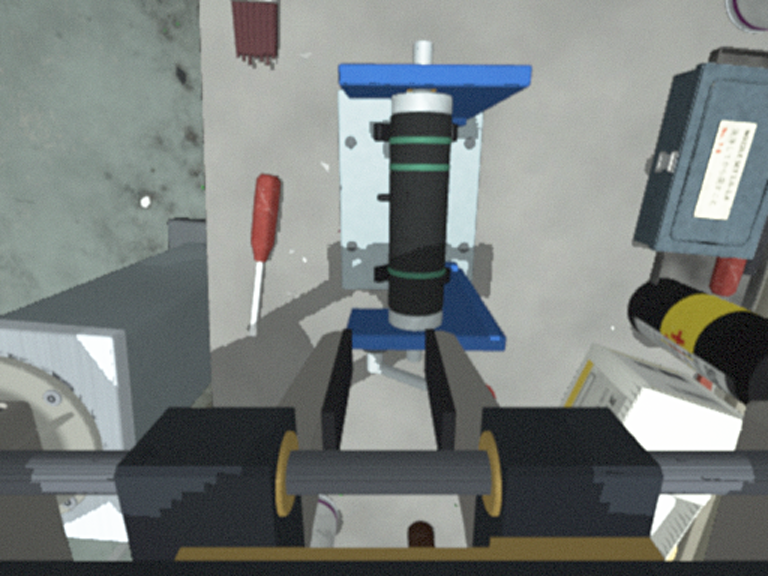

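Call:
{"method": "step_arm", "body": {"deltas": [[0,0,-0.6,0.008,0.025,0,0.09],[0,0,0,0.008,0.02,0,0.09],[0,0,0,0,0,0,0.09],[0,0,0,0,0,0,0.09],[0,0,0,0,0,0,0.09]]}}

```text
time: 6.47
tcp_pos: [0.4974, 0.3563, 0.3859]
ee_rot: [[-0.073, 0.997, -0.017], [0.997, 0.073, -0.001], [0.001, -0.017, -1.0]]
ft_force: [0.3, 0.5, 0.2]
gripper_width: 0.752
```

```bash

python3 - <<'E'
from h import *
s=st()
im,d=get_image('wrist');cv2.imwrite('pics/w9.png',cv2.resize(im,(768,576),interpolation=cv2.INTER_CUBIC))
im,d=get_image('top');cv2.imwrite('pics/t9.png',cv2.resize(im[130:235,140:280],None,fx=5.5,fy=5.5,interpolation=cv2.INTER_CUBIC))
im,d=get_image('scene');cv2.imwrite('pics/s9.png',cv2.resize(im[110:235,180:300],None,fx=4.8,fy=4.8,interpolation=cv2.INTER_CUBIC))
p=np.array([.4955,.362,.077])
for q in (1.4,1.5,1.65):
    a=1+q;X=S2W(p,[-.03-.085*np.cos(a),-.125,.168+.085*np.sin(a)]);print(q,wristproj(s,X)*1.5,((proj('scene',X)-[180,110])*4.8),((proj('top',X)-[140,130])*5.5))
E
```

```text
t 6.47 tcp [0.4974 0.3563 0.3859] tip [0.496  0.3562 0.2979] yang 4.17 z [-1.670e-02 -6.000e-04 -9.999e-01] F [0.3 0.5 0.2] T [-0.04  0.06 -0.05] w 0.752 j [0.62 0.27 1.56 0.01 1.32 0.54]
1.4 [[436.39710155 463.09703178]] [[362.33633809 301.99850002]] [[526.20730705 178.58341354]]
1.5 [[443.28588839 456.69440239]] [[369.05714097 306.72220184]] [[526.39589923 171.11950155]]
1.65 [[451.13975957 446.71923137]] [[377.40769997 315.37466786]] [[526.87056315 162.60396004]]
```

View pics/w9.png

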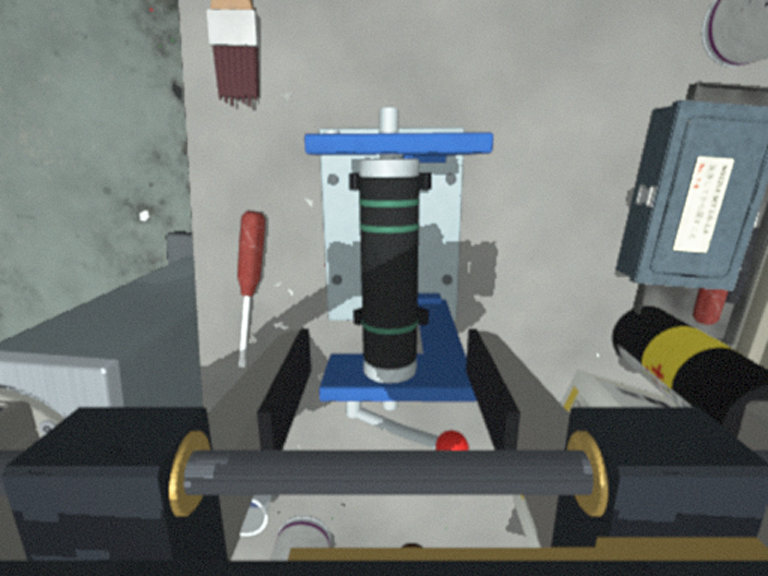

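View pics/s9.png

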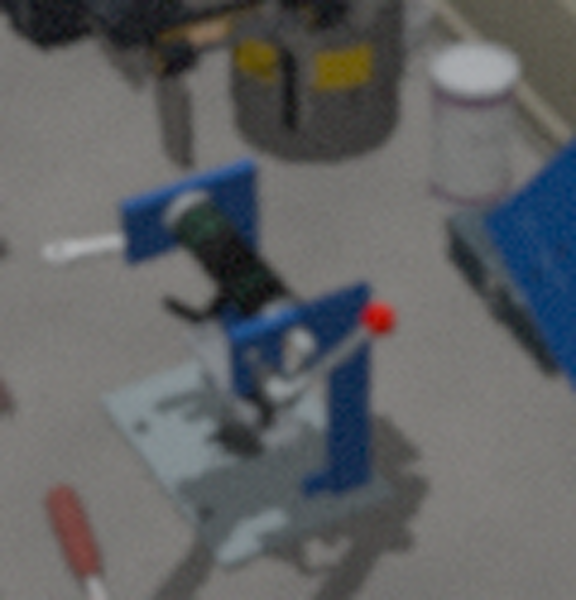

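View pics/t9.png

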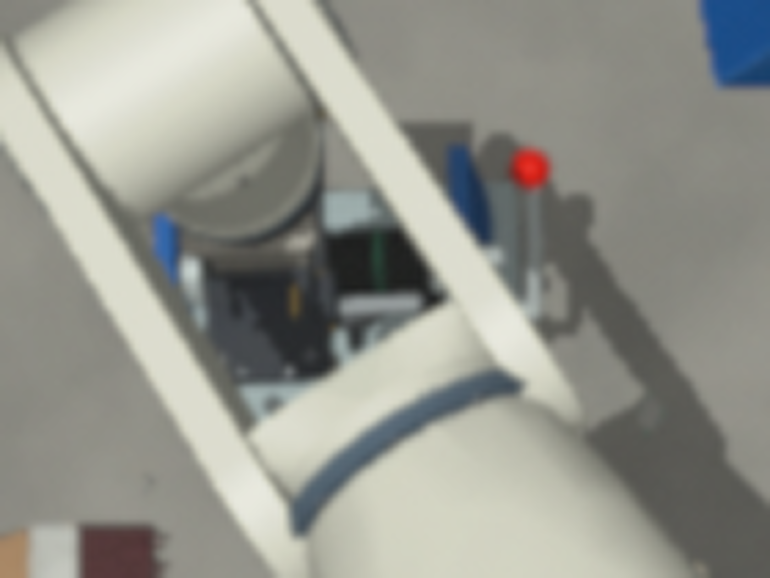

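```bash

python3 - <<'E'
from h import *
s=st()
for v in (180,270,350): print(pix2plane(s,({180:389.5,270:390,350:390.5}[v]/1.5,v/1.5),.187))
p=np.array([.4955,.362,.077])
print(wristproj(s,S2W(p,[(0,.0755,.185),(0,-.0755,.185),(0,.1055,.185)]))*1.5)
E
```

```text
t 6.62 tcp [0.4973 0.3563 0.3865] tip [0.4959 0.3563 0.2985] yang 4.15 z [-0.016  -0.     -0.9999] F [-0.4 -0.6  1.2] T [-0.02  0.07  0.04] w 0.882 j [0.62 0.27 1.56 0.01 1.32 0.54]
[0.49137578 0.42386476 0.187     ]
[0.49614931 0.36367811 0.187     ]
[0.50096408 0.303485   0.187     ]
[[388.46276465 158.31969689]
 [389.32580991 369.32950173]
 [388.25785002 108.21919976]]
```

Call:
{"method": "step_arm", "body": {"deltas": [[0,-0.5,0.2,0,0.003,-0.02,0.0915],[0,-0.4,0.2,0,0.002,-0.03,0.0915],[0,0,0,0,0.001,-0.03,0.0915],[0,0,0,0,0,-0.025,0.0915],[0,0,0,0,0,-0.015,0.0915],[0,0,0,0,0,0,0.0915],[0,0,0,0,0,0,0.0915]]}}

```text
time: 7.2
tcp_pos: [0.4973, 0.358, 0.2659]
ee_rot: [[-0.076, 0.997, 0.006], [0.997, 0.076, 0.003], [0.003, 0.006, -1.0]]
ft_force: [-0.0, 0.0, 0.1]
gripper_width: 0.998
```

```bash

python3 - <<'E'
from h import *
s=st()
im,d=get_image('wrist');cv2.imwrite('pics/w10.png',im)
E
```

```text
t 7.2 tcp [0.4973 0.358  0.2659] tip [0.4977 0.3582 0.1779] yang 4.38 z [ 0.0056  0.003  -1.    ] F [-0.   0.   0.1] T [-0.09  0.1   0.03] w 0.998 j [ 0.62  0.37  1.7  -0.    1.07  0.55]
```

View pics/w10.png

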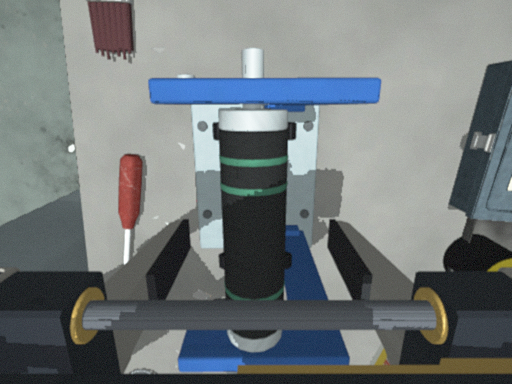

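Call:
{"method": "step_arm", "body": {"deltas": [[0,0.3,0,-0.001,0.002,-0.006,0.0915],[0,0,0,-0.001,0.001,-0.005,0.0915],[0,0,0,0,0,0,0.0915],[0,0,0,0,0,0,0.0915]]}}

```text
time: 7.58
tcp_pos: [0.4967, 0.362, 0.2586]
ee_rot: [[-0.076, 0.997, 0.005], [0.997, 0.076, 0.007], [0.006, 0.006, -1.0]]
ft_force: [-0.2, 0.2, -0.5]
gripper_width: 0.995
```

```bash

python3 - <<'E'
from h import *
s=st()
E
```

```text
t 7.58 tcp [0.4967 0.362  0.2586] tip [0.4971 0.3626 0.1706] yang 4.35 z [ 0.0052  0.0069 -1.    ] F [-0.2  0.2 -0.5] T [-0.07  0.03  0.04] w 0.995 j [0.63 0.38 1.7  0.   1.05 0.55]
```

Call:
{"method": "step_arm", "body": {"deltas": [[0,0,0,-0.001,0,-0.004,0.06],[0,0,0,0,0,0,0.045],[0,0,0,0,0,0,0.042],[0,0,0,0,0,0,0.03],[0,0,0,0,0,0,0.03],[0,0,0,0,0,0,0.03],[0,0,0,0,0,0,0.03],[0,0,0,0,0,0,0.03]], "grip_force": 12}}

```text
time: 8.25
tcp_pos: [0.4953, 0.3624, 0.2555]
ee_rot: [[-0.076, 0.997, 0.005], [0.997, 0.076, 0.008], [0.007, 0.006, -1.0]]
ft_force: [-8.6, 0.6, 0.1]
gripper_width: 0.441
```

```bash

python3 - <<'E'
from h import *
s=st()
E
```

```text
t 8.25 tcp [0.4953 0.3624 0.2555] tip [0.4958 0.3631 0.1675] yang 4.35 z [ 0.0052  0.0078 -1.    ] F [-8.6  0.6  0.1] T [0.04 1.47 0.03] w 0.441 j [0.63 0.38 1.71 0.   1.05 0.55]
```

Call:
{"method": "step_arm", "body": {"deltas": [[0,0,0,-0.001,0,0,0.03],[0,0,0,-0.0005,0,0,0.03],[0,0,0,0,0,0,0.03],[0,0,0,0,0,0,0.03]], "grip_force": 50}}

```text
time: 8.58
tcp_pos: [0.4939, 0.3623, 0.2555]
ee_rot: [[-0.076, 0.997, 0.006], [0.997, 0.076, 0.008], [0.007, 0.006, -1.0]]
ft_force: [-0.3, -0.7, -0.5]
gripper_width: 0.428
```

```bash

python3 - <<'E'
from h import *
s=st()
E
```

```text
t 8.58 tcp [0.4939 0.3623 0.2555] tip [0.4944 0.363  0.1675] yang 4.35 z [ 0.0057  0.0078 -1.    ] F [-0.3 -0.7 -0.5] T [-0.09  0.12 -0.05] w 0.428 j [0.63 0.38 1.71 0.   1.04 0.55]
```

Call:
{"method": "step_arm", "body": {"deltas": [[0,0,0,0,0,-0.003,0.03],[0,0,0,0,0,-0.003,0.03],[0,0,0,0,0,-0.003,0.03]]}}

```text
time: 8.83
tcp_pos: [0.4945, 0.363, 0.2496]
ee_rot: [[-0.076, 0.997, 0.008], [0.997, 0.076, 0.01], [0.009, 0.008, -1.0]]
ft_force: [-3.1, -1.4, 3.5]
gripper_width: 0.43
```

Call:
{"method": "step_arm", "body": {"deltas": [[0,0,0,0,0,-0.003,0.03],[0,0,0,0,0,-0.003,0.03]]}}

```text
time: 9.0
tcp_pos: [0.4938, 0.3629, 0.2434]
ee_rot: [[-0.076, 0.997, 0.006], [0.997, 0.075, 0.01], [0.009, 0.007, -1.0]]
ft_force: [0.3, -0.5, -3.3]
gripper_width: 0.423
```

```bash

python3 - <<'E'
from h import *
s=st()
E
```

```text
t 9.0 tcp [0.4938 0.3629 0.2434] tip [0.4943 0.3637 0.1554] yang 4.33 z [ 0.0061  0.0097 -0.9999] F [ 0.3 -0.5 -3.3] T [-0.15  0.03 -0.06] w 0.423 j [0.63 0.39 1.72 0.   1.02 0.55]
```

Call:
{"method": "step_arm", "body": {"deltas": [[-0.1,0,0,0,0,-0.005,0.03],[0,0,0,0,0,-0.005,0.03],[0,0,0,0,0,-0.005,0.03]]}}

```text
time: 9.25
tcp_pos: [0.4936, 0.3626, 0.2261]
ee_rot: [[-0.076, 0.997, 0.006], [0.997, 0.076, 0.007], [0.007, 0.006, -1.0]]
ft_force: [-0.5, -0.7, -2.5]
gripper_width: 0.423
```

Call:
{"method": "step_arm", "body": {"deltas": [[0,0,0,0,0,-0.004,0.03],[0,0,0,0,0,-0.004,0.03],[0,0,0,0,0,-0.003,0.03],[0,0,0,0,0,0,0.03]]}}

```text
time: 9.58
tcp_pos: [0.4929, 0.3619, 0.2111]
ee_rot: [[-0.076, 0.997, 0.003], [0.997, 0.076, 0.005], [0.005, 0.003, -1.0]]
ft_force: [-0.4, 0.5, -4.3]
gripper_width: 0.426
```

```bash

python3 - <<'E'
from h import *
s=st()
im,d=get_image('wrist');cv2.imwrite('pics/w11.png',im)
E
```

```text
t 9.58 tcp [0.4929 0.3619 0.2111] tip [0.4932 0.3623 0.1231] yang 4.34 z [ 0.0028  0.0048 -1.    ] F [-0.4  0.5 -4.3] T [-0.06  0.05 -0.03] w 0.426 j [0.63 0.43 1.74 0.   0.96 0.55]
```

View pics/w11.png

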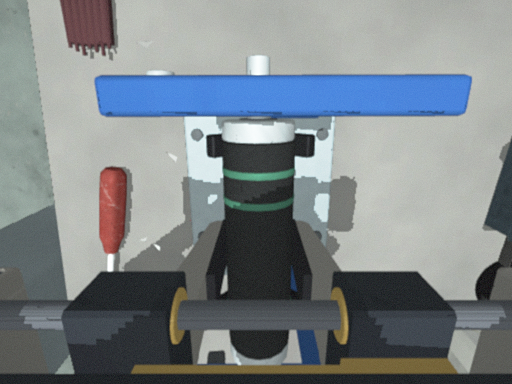

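Call:
{"method": "step_arm", "body": {"deltas": [[0,0,0,0.001,0.0005,-0.002,0.03],[0,0,0,0,0,-0.002,0.03],[0,0,0,0,0,-0.002,0.03]]}}

```text
time: 9.88
tcp_pos: [0.4946, 0.3628, 0.2058]
ee_rot: [[-0.076, 0.997, 0.004], [0.997, 0.076, 0.006], [0.005, 0.005, -1.0]]
ft_force: [-1.3, -0.8, -3.8]
gripper_width: 0.428
```

Call:
{"method": "step_arm", "body": {"deltas": [[0,0,0,0,0,-0.002,0.03],[0,0,0,0,0,-0.002,0.03]]}}

```text
time: 10.05
tcp_pos: [0.4948, 0.363, 0.2017]
ee_rot: [[-0.076, 0.997, 0.005], [0.997, 0.076, 0.006], [0.006, 0.005, -1.0]]
ft_force: [-0.4, -1.0, -3.5]
gripper_width: 0.43
```

Call:
{"method": "step_arm", "body": {"deltas": [[0,0,0,0,0,-0.002,0.03],[0,0,0,-0.0005,0,-0.002,0.03]]}}

```text
time: 10.22
tcp_pos: [0.4944, 0.363, 0.1974]
ee_rot: [[-0.076, 0.997, 0.005], [0.997, 0.076, 0.006], [0.006, 0.006, -1.0]]
ft_force: [0.9, -0.7, -3.8]
gripper_width: 0.424
```

Call:
{"method": "step_arm", "body": {"deltas": [[0,0,0,0,0,-0.002,0.03],[0,0,0,0,0,-0.0015,0.03]]}}

```text
time: 10.38
tcp_pos: [0.4941, 0.3631, 0.1965]
ee_rot: [[-0.076, 0.997, 0.005], [0.997, 0.075, 0.007], [0.006, 0.005, -1.0]]
ft_force: [-6.8, -5.3, 19.4]
gripper_width: 0.426
```

Call:
{"method": "step_arm", "body": {"deltas": [[0,0,0,0,0,0.0003,0.03]]}}

```text
time: 10.47
tcp_pos: [0.494, 0.3631, 0.1974]
ee_rot: [[-0.076, 0.997, 0.005], [0.997, 0.076, 0.007], [0.006, 0.005, -1.0]]
ft_force: [-0.1, -0.6, -3.2]
gripper_width: 0.42
```

```bash

python3 - <<'E'
from h import *
im,d=get_image('scene');cv2.imwrite('pics/s12.png',cv2.resize(im[110:235,180:300],None,fx=4.8,fy=4.8,interpolation=cv2.INTER_CUBIC))
im,d=get_image('wrist');cv2.imwrite('pics/w12.png',cv2.resize(im,(768,576),interpolation=cv2.INTER_CUBIC))
s=st()
E
```

```text
t 10.57 tcp [0.4942 0.3632 0.1971] tip [0.4947 0.3639 0.1091] yang 4.33 z [ 0.0053  0.007  -1.    ] F [ 0.1  0.1 -3.7] T [0.   0.05 0.01] w 0.426 j [0.63 0.45 1.75 0.   0.93 0.55]
```

View pics/s12.png

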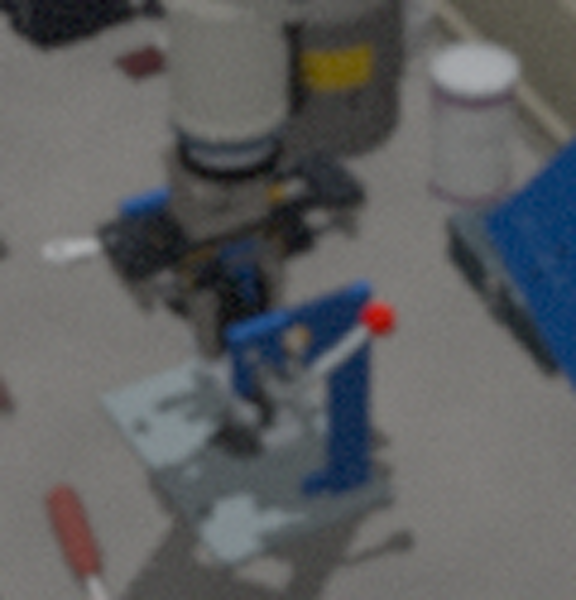

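View pics/w12.png

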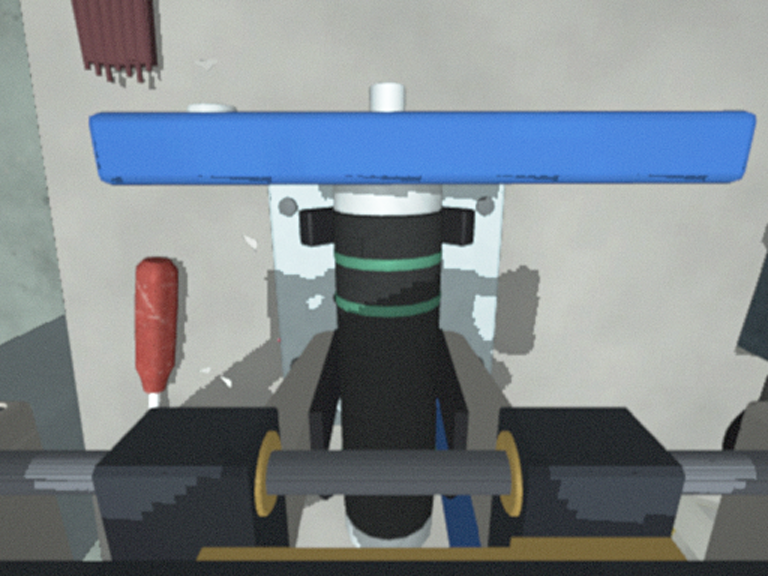

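Call:
{"method": "step_arm", "body": {"deltas": [[0,0,0,0,0,-0.0006,0.03]]}}

```text
time: 10.65
tcp_pos: [0.4942, 0.3633, 0.1968]
ee_rot: [[-0.076, 0.997, 0.005], [0.997, 0.075, 0.007], [0.007, 0.006, -1.0]]
ft_force: [-3.4, -2.4, 7.9]
gripper_width: 0.423
```

Call:
{"method": "step_arm", "body": {"deltas": [[0,0,0,0,0,0,0.03]]}}

```text
time: 10.73
tcp_pos: [0.4941, 0.3632, 0.1969]
ee_rot: [[-0.076, 0.997, 0.005], [0.997, 0.076, 0.007], [0.007, 0.006, -1.0]]
ft_force: [-1.2, -1.4, -0.2]
gripper_width: 0.421
```

Call:
{"method": "step_arm", "body": {"deltas": [[0,0,0,-0.0003,0,-0.0004,0.03],[0,0,0,0,0,0,0.03]], "grip_force": 20}}

```text
time: 10.9
tcp_pos: [0.4938, 0.3633, 0.1966]
ee_rot: [[-0.075, 0.997, 0.005], [0.997, 0.075, 0.007], [0.007, 0.006, -1.0]]
ft_force: [-0.8, -0.6, 1.4]
gripper_width: 0.429
```

```bash

python3 - <<'E'
from h import *
s=st()
E
```

```text
t 10.9 tcp [0.4938 0.3633 0.1966] tip [0.4943 0.3639 0.1086] yang 4.33 z [ 0.0053  0.0071 -1.    ] F [-0.8 -0.6  1.4] T [-0.22  0.25  0.02] w 0.429 j [0.63 0.45 1.75 0.   0.93 0.55]
```

Call:
{"method": "step_arm", "body": {"deltas": [[0,0,0,0,0,0,0.03],[0,0,0,0,0,0,0.03],[0,0,0,0,0,0,0.03]], "grip_force": 4}}

```text
time: 11.15
tcp_pos: [0.4938, 0.3633, 0.1966]
ee_rot: [[-0.076, 0.997, 0.005], [0.997, 0.076, 0.007], [0.007, 0.006, -1.0]]
ft_force: [-1.3, -1.1, 2.7]
gripper_width: 0.435
```

```bash

python3 - <<'E'
from h import *
s=st()
E
```

```text
t 11.15 tcp [0.4938 0.3633 0.1966] tip [0.4943 0.364  0.1086] yang 4.34 z [ 0.0053  0.0071 -1.    ] F [-1.3 -1.1  2.7] T [-0.25  0.29  0.02] w 0.435 j [0.63 0.45 1.75 0.   0.93 0.55]
```

Resting, with weight off the tool. Release gradually.

Call:
{"method": "step_arm", "body": {"deltas": [[0,0,0,0,0,0,0.042],[0,0,0,0,0,0,0.044],[0,0,0,0,0,0,0.05],[0,0,0,0,0,0,0.06],[0,0,0,0,0,0,0.09],[0,0,0,0,0,0,0.09],[0,0,0,0,0,0,0.09],[0,0,0,0,0,0,0.09]]}}

```text
time: 11.82
tcp_pos: [0.4947, 0.3639, 0.1962]
ee_rot: [[-0.075, 0.997, 0.007], [0.997, 0.075, 0.008], [0.008, 0.008, -1.0]]
ft_force: [0.0, 0.4, 1.0]
gripper_width: 0.887
```

```bash

python3 - <<'E'
from h import *
s=st()
im,d=get_image('wrist');cv2.imwrite('pics/w13.png',im)
E
```

```text
t 11.82 tcp [0.4947 0.3639 0.1962] tip [0.4954 0.3647 0.1082] yang 4.33 z [ 0.0071  0.0084 -0.9999] F [0.  0.4 1. ] T [-0.08  0.1   0.01] w 0.887 j [0.63 0.45 1.75 0.   0.93 0.55]
```

View pics/w13.png

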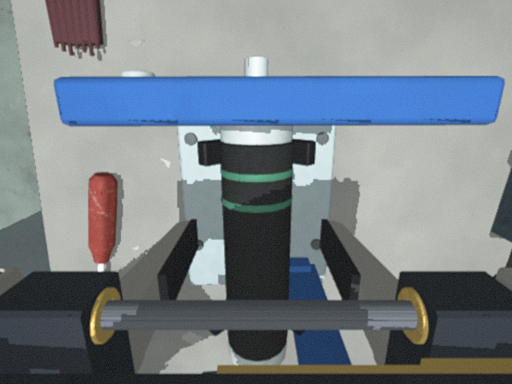

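Released with no motion of the roller; roller lies centred between the saddle legs. Rise straight up.

Call:
{"method": "step_arm", "body": {"deltas": [[0,0,0,0,0,0.01,0.0915],[0,0,0,0,0,0.025,0.0915],[0,0,0,0,0,0.035,0.0915],[0,0,0,0,0,0.035,0.0915],[0,0,0,-0.01,0,0.035,0.0915],[0,0,0,-0.03,0,0.03,0.0915],[0,0,0,-0.03,0,0,0.0915],[0,0,0,-0.02,0,0,0.0915],[0,0,0,0,0,0,0.0915],[0,0,0,0,0,0,0.0915],[0,0,0,0,0,0,0.0915]]}}

```text
time: 12.78
tcp_pos: [0.4019, 0.3622, 0.3802]
ee_rot: [[-0.075, 0.997, 0.011], [0.997, 0.075, 0.012], [0.012, 0.011, -1.0]]
ft_force: [-0.1, 0.5, -0.0]
gripper_width: 0.996
```

```bash

python3 - <<'E'
from h import *
s=st()
im,d=get_image('wrist');cv2.imwrite('pics/w14.png',cv2.resize(im,(768,576),interpolation=cv2.INTER_CUBIC))
im,d=get_image('scene');cv2.imwrite('pics/s14.png',cv2.resize(im[110:310,180:340],None,fx=3,fy=3,interpolation=cv2.INTER_CUBIC))
p=np.array([.4955,.362,.077])
for q in (1.4,1.5,1.65):
    a=1+q;X=S2W(p,[-.03-.085*np.cos(a),-.125,.168+.085*np.sin(a)]);print(q,wristproj(s,X)*1.5,((proj('scene',X)-[180,110])*3))
print(wristproj(s,S2W(p,[(0,.0755,.126),(0,-.0755,.126)]))*1.5)
E
```

```text
t 12.78 tcp [0.4019 0.3622 0.3802] tip [0.4028 0.3633 0.2922] yang 4.28 z [ 0.0105  0.0124 -0.9999] F [-0.1  0.5 -0. ] T [-0.09  0.05  0.04] w 0.996 j [0.73 0.15 1.73 0.   1.25 0.65]
1.4 [[568.48887229 486.52208891]] [[226.46021131 188.74906251]]
1.5 [[572.25696756 479.54869633]] [[230.66071311 191.70137615]]
1.65 [[575.26624363 468.7531909 ]] [[235.87981248 197.10916741]]
[[502.35538275 179.38840134]
 [489.99129869 356.63708479]]
```

View pics/w14.png

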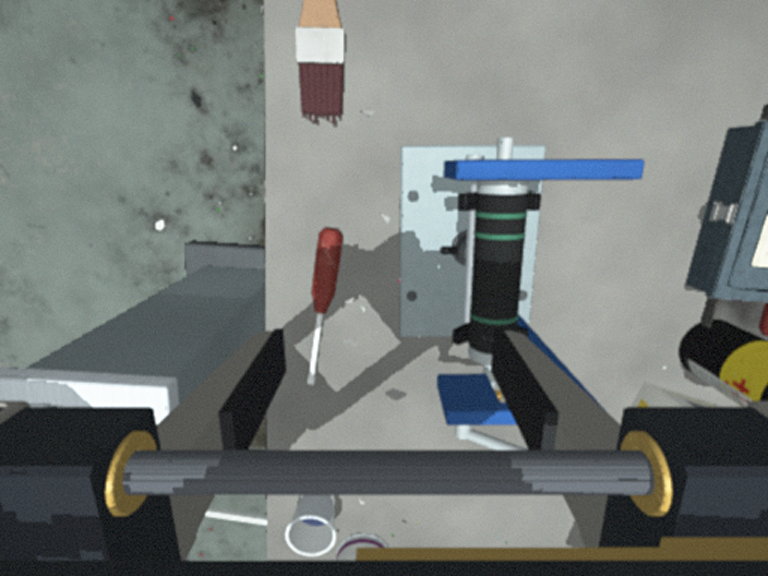

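View pics/s14.png

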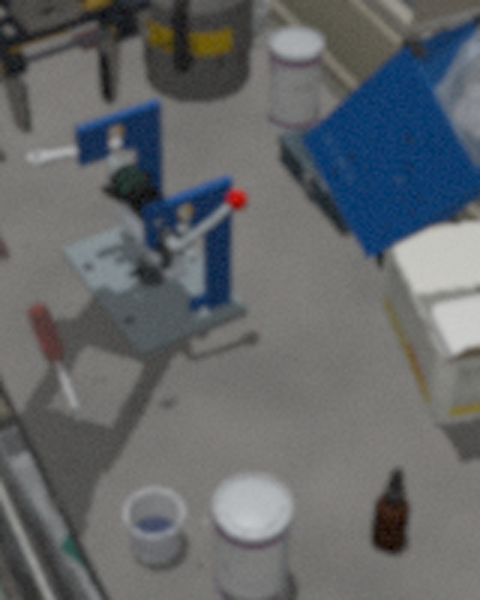

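```bash
python3 -c "
from workcell import bot
print(bot.close_job())"
```

```text
the job is handed in; nothing more can be done
None
```

The roller is down in the V cradle with the cam lever fully open, and I handed the job in at about 13 s.

- **Lever:** I pushed the knob over with the closed fingers, away from the robot, until it stopped. My first press from above landed on the far side of the knob, so I lifted off and re-placed it. At the stop the tool force peaked briefly at about 50 N. Afterwards the knob matched the 1.65 rad position within about 1 mm in the wrist view; the scene view agreed to within a pixel, about 2–3 mm.
- **Roller:** I only gripped it after the lever was open. It snapped past the brass noses, and I lowered it held the whole way. I felt the cradle at a roller axis height of about 0.126 m, within the possible range. First contact peaked at about 19 N, so I backed off and set it down again at about 8 N. I then eased the grip and opened the fingers.
- **Last checks:** In the last pictures the roller lies level and centred in both saddles. Both axle ends are out of the slots. The white tin and brown bottle are standing, and the arm never went near them. The gripper is clear of everything, with tool force near zero. The hand-in gave no verdict.

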